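# Start up the microscope station from its switch pods

## Task

Start up the microscope station with its small white switch pods: with the closed fingertips gently press the round key (supply), then the square key (lamp), then the long bar key (camera), each all the way down so that it stays down. Leave the plus-shaped key (heater) up. Only press: do not pick up, tip or push the pods about, and leave the other things on the bench where they are.

Things in the scene. Friction and masses are not known exactly. Their poses are not given: they have to be found in the camera images.
- pod_round: loose cordless switch pod: white square housing 66 x 66 mm, 28 mm tall, about 0.45 kg, standing on the bench; in the middle of its top is a round black key, 34 mm diameter. Origin: centre of the underside, z up.
- top_round (a point): centre of the flat top of the round key; it moves with the key: 42 mm above the bench when the key is up, 34 mm when fully down (still 6 mm proud of the housing)
- key_round (a joint): how far the round key is pressed, m: 0 up, 0.008 fully down on a hard stop. About 3 N moves it straight down; it has no return spring and stays where it is left.
- pod_square: loose cordless switch pod: white square housing 66 x 66 mm, 28 mm tall, about 0.45 kg, standing on the bench; in the middle of its top is a square black key, 32 x 32 mm, sides along the pod's x and y. Origin: centre of the underside, z up.
- top_square (a point): centre of the flat top of the square key; it moves with the key: 42 mm above the bench when the key is up, 34 mm when fully down (still 6 mm proud of the housing)
- key_square (a joint): how far the square key is pressed, m: 0 up, 0.008 fully down on a hard stop. About 3 N moves it straight down; it has no return spring and stays where it is left.
- pod_bar: loose cordless switch pod: white square housing 66 x 66 mm, 28 mm tall, about 0.45 kg, standing on the bench; in the middle of its top is a long bar-shaped black key, 16 mm along the pod's x and 52 mm along its y. Origin: centre of the underside, z up.
- top_bar (a point): centre of the flat top of the bar key; it moves with the key: 42 mm above the bench when the key is up, 34 mm when fully down (still 6 mm proud of the housing)
- key_bar (a joint): how far the bar key is pressed, m: 0 up, 0.008 fully down on a hard stop. About 3 N moves it straight down; it has no return spring and stays where it is left.
- pod_cross: loose cordless switch pod: white square housing 66 x 66 mm, 28 mm tall, about 0.45 kg, standing on the bench; in the middle of its top is a plus-shaped black key, two crossing 44 x 13 mm arms along the pod's x and y. Origin: centre of the underside, z up.
- top_cross (a point): centre of the flat top of the cross key; it moves with the key: 42 mm above the bench when the key is up, 34 mm when fully down (still 6 mm proud of the housing)
- key_cross (a joint): how far the cross key is pressed, m: 0 up, 0.008 fully down on a hard stop. About 3 N moves it straight down; it has no return spring and stays where it is left.
- specimen_jar: bystander: closed white-capped specimen jar, 55 mm diameter, 62 mm tall, loose on the bench; origin: centre of the underside, z up
- coverslip_box: bystander: small closed coverslip box, 34 x 34 x 22 mm, loose on the bench; origin: centre of the underside, z up
- petri_dish: bystander: clear petri dish, 90 mm diameter, 14 mm tall, loose on the bench; origin: centre of the underside, z up

How it is judged (in metres and radians):
On the way, in this order (a step that is already met when the one before it is completed fails the run):
1. the round key is down while the square, bar and plus-shaped keys are still up (value of joint key_round above 0.0055 m and value of joint each of key_square, key_bar, key_cross below 0.003 m), for 0.2 s.
2. the square key is down too, the bar key still up (value of joint each of key_round, key_square above 0.0055 m and value of joint key_bar below 0.003 m), for 0.2 s.
3. the bar key is down too (value of joint each of key_round, key_square, key_bar above 0.0055 m), for 0.2 s.
At the end, for the whole second after the job is handed in: The round, square and bar keys are pressed down (more than 5.5 mm of their 8 mm), the plus-shaped key is up (less than 3 mm), all four pods stand level and at rest within 30 mm of where they began, and the jar, the coverslip box and the petri dish are within 30 mm of where they began (all of step 3 and value of joint key_cross below 0.003 m and distance of each of pod_round, pod_square, pod_bar, pod_cross, specimen_jar, coverslip_box, petri_dish from where it was at the start of the episode below 0.03 m and angle between each of pod_round, pod_square, pod_bar, pod_cross's own z axis and vertical below 0.1 rad and linear speed of each of pod_round, pod_square, pod_bar, pod_cross below 0.02 m/s); the robot touches nothing.
It fails at once if the plus-shaped key is pressed 3 mm or more (value of joint key_cross above 0.003 m).
It fails at once if a pod is pressed or knocked with more than 30 N (contact force between any of the arm, the fingers and pod_round above 30 N or contact force between any of the arm, the fingers and pod_square above 30 N or contact force between any of the arm, the fingers and pod_bar above 30 N or contact force between any of the arm, the fingers and pod_cross above 30 N).
It fails at once if a pod is lifted more than 10 mm, tipped more than 0.25 rad or pushed more than 30 mm (height (world z) of any of pod_round, pod_square, pod_bar, pod_cross above 0.01 m or angle between any of pod_round, pod_square, pod_bar, pod_cross's own z axis and vertical above 0.25 rad or distance of any of pod_round, pod_square, pod_bar, pod_cross from where it was at the start of the episode above 0.03 m).
It fails at once if the jar, the coverslip box or the petri dish is shifted more than 30 mm or tipped more than 0.3 rad (distance of any of specimen_jar, coverslip_box, petri_dish from where it was at the start of the episode above 0.03 m or angle between any of specimen_jar, coverslip_box, petri_dish's own z axis and vertical above 0.3 rad).
It also fails if it takes over 51 s, if anything falls off the work surface, if the arm or the gripper's body presses on something with over 40 N, if the wrist force passes 120 N, or if a joint passes its speed limit or range.

## Robot

A 7-joint arm with a two-finger parallel gripper is mounted at the origin on a cart in front of the work surface, level with it; the furniture and walls round the work are solid. World frame = base frame: x ahead of the robot, y to its left, z up, the work surface at z = 0. Lengths are in mm, angles in rad, forces in N, time in s.
With the tool pointing down it reaches from about 350 to 900 mm from the base axis. Payload 8.1 kg.
Tool frame: the origin (TCP) lies at the very end of the fingers, on their centre line; the grasp point (between the pads) lies 19 mm behind it; z points along the fingers, y is the line along which they close (so a half turn about z gives the same grasp; the last joint's range is limited). The gripper opens to 85 mm and grips with 20 to 120 N. Pads are 22 mm wide; open, the fingers measure 114 mm over their backs; the gripper's body (76 mm by 85 mm) begins 54 mm behind the grasp point. The pads swing forward as they close: fully open they stand 13 mm farther back than shut.
Start: joints at [1.032, 0.434, 0.025, 1.573, -0.012, 1.134, -0.075], TCP at [263.814, -566.607, 231.323] pointing down, gripper open.
Joint ranges: [-2.62, 2.62], [-0.44, 2.09], [-1.27, 1.32], [0.08, 2.57], [-1.32, 4.46], [0.12, 2], [-2.74, 2.74]. Speed limits (rad/s): [2.22, 2.22, 3.01, 3.01, 3.14, 3.14, 3.14].

## Interface

Orientations are given as a rotation vector (axis times angle).
In Python, from plant import arm, viewer, close_job gives the robot as it stands (arm), with the cameras (viewer) and the job as plain functions.
- The arm moves only by the tool drive_effector, called after "Emit:" by a JSON object that holds its "fn" and its "kwargs". Schema: {"type":"object","properties":{"segments":{"type":"string"},"clamp_n":{"type":"number"},"only":{"type":"string"},"quiet":{"type":"boolean"},"lines":{"type":"string"}},"required":["segments"],"additionalProperties":false}. segments is a string of 1 to 5 rows, one to a line, with the numbers parted by commas; each row has 7 numbers: a rotation vector rx, ry, rz in rad, then dx, dy, dz in mm, then the finger opening in mm; each row is the pose to reach, as a shift and turn from the pose commanded when the call began, along the tool's axes at that moment; what a row does not reach only later rows make up. A row lasts 1/12 s, in which the tool goes at most 41.7 mm and 0.125 rad, less where a joint would pass 70% of its speed; a pose out of reach is approached as far as the arm can. The fingers move at their own pace and stop on an object; clamp_n is the grip in N (left out, the last holds). Time passes only in rows, so rows that do not move let the fingers close. The tool returns the time, the measured TCP pose, the force, the opening and the grip force at its end. only (a regular expression) keeps the lines of the reply that match it, lines (a string "A,B") keeps lines A to B, and quiet returns only ok. Input that does not fit is refused with a message, and nothing moves.
- arm.sense(): the state, without advancing time (a new reading comes with each control period).
- viewer.read_camera(name): name is "scene" or "side" or "wrist"; returns a dict with "img" (420x560x3 uint8, red, green, blue), "camera_matrix" (3x3 intrinsics, pixels), "T" (4x4, takes a point from camera to world coordinates); the wrist camera has in their place "T_tool_cam" (4x4, takes a point from camera to tool coordinates, whose origin is the TCP and whose axes are the flange's). Camera axes: x right, y down, z forward; pixel columns grow to the right and rows downward; lengths in mm; the calibration is good to about 2 mm. A picture is of the moment at which its call begins: read the wrist's pose just before it. There is no depth.
- close_job(): hands the job in; it is judged then, once.
The state is a dict: "time_s": time; "joint_positions": joint angles; "qd": joint speeds; "tau": joint torques, N m; "tool_pos": TCP position; "ee_rot": TCP orientation; "wrist_force": force on the tool from outside, world axes, zero at the start; "torque": the same for the moment, N m; "gripper_width": finger opening in mm; "grip_force": force on a finger pad.
Only numpy, scipy, OpenCV 4.12 (cv2) and the standard library are available. Lean on these libraries where they do the work, as an engineer would, in place of code of your own. Each camera call takes 0.05 s, during which the arm holds its last target. There are 200 camera calls.

## Working session

There is one attempt and no reset: what is moved stays moved. The work goes in short steps, Python scripts to look and compute and a tool call to move; the robot and the scene stay as the last step left them, time stands still between calls to the robot, and variables do not carry over. Pictures are saved under pics/ and viewed, at most 10 in all, crops included, and the job is handed in when it is done.

```bash
ls; mkdir -p pics
```

Run:
```python
from plant import arm, viewer, close_job
import cv2,numpy as np
s=arm.sense();print({k:np.round(v,3) for k,v in s.items()})
for n in("scene","side","wrist"):
    c=viewer.read_camera(n);cv2.imwrite(f"pics/{n}0.png",c["img"][:,:,::-1])
    print(n,c["camera_matrix"].round(1).tolist(),np.round(c.get("T",c.get("T_tool_cam")),3).tolist())
```

```text
pics
plant.py
{'time_s': np.float64(0.0), 'joint_positions': array([ 1.032,  0.435,  0.025,  1.574, -0.012,  1.134, -0.075]), 'qd': array([ 0.   , -0.   ,  0.001, -0.   , -0.001, -0.   , -0.001]), 'tau': array([ 1.0000e-03, -6.7048e+01,  1.0250e+00, -3.1621e+01,  1.6000e-02,
        1.2000e-02,  0.0000e+00]), 'tool_pos': array([ 263.551, -566.155,  230.497]), 'ee_rot': array([-3.066e+00, -6.790e-01,  1.000e-03]), 'wrist_force': array([ 0.286, -0.752, -0.572]), 'torque': array([-0.063,  0.022, -0.009]), 'grip_force': np.float64(0.0), 'gripper_width': np.float64(84.87)}
scene [[387.0, 0.0, 277.4], [0.0, 387.0, 208.2], [0.0, 0.0, 1.0]] [[0.41, -0.438, 0.8, -88.662], [-0.912, -0.174, 0.372, -336.61], [-0.024, -0.882, -0.47, 457.38], [0.0, 0.0, 0.0, 1.0]]
side [[421.9, 0.0, 276.8], [0.0, 421.9, 214.2], [0.0, 0.0, 1.0]] [[0.95, -0.266, 0.162, 477.137], [-0.311, -0.805, 0.506, -442.405], [-0.004, -0.531, -0.848, 780.058], [0.0, 0.0, 0.0, 1.0]]
wrist [[303.8, 0.0, 278.8], [0.0, 303.8, 211.2], [0.0, 0.0, 1.0]] [[0.0, -0.948, -0.318, 81.969], [1.0, -0.0, 0.0, -0.341], [-0.0, -0.318, 0.948, -142.069], [0.0, 0.0, 0.0, 1.0]]
```

View pics/scene0.png

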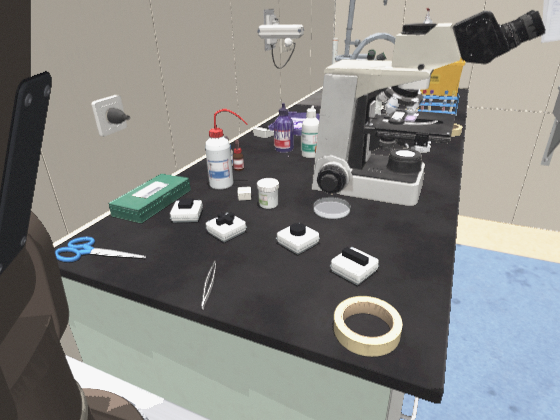

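View pics/side0.png

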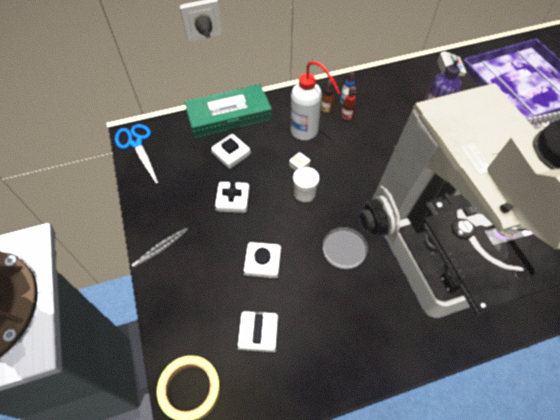

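The scene view shows the keys in order from left: square (186,205), plus (226,219), round (298,230), bar (355,256). In the side view they are square (231,146), plus (232,191), round (262,256), bar (258,328). The green box and the bottle (305,110 side) stand near the square pod.

Create h.py:
```python
import cv2,numpy as np
from scipy.spatial.transform import Rotation as R
def key(img,px,r):
    """centroid of dark blob inside the white pod near px"""
    g=img.max(2); H,W=g.shape
    m=(img.min(2)>120).astype(np.uint8)
    n,l,st,ce=cv2.connectedComponentsWithStats(m)
    w=np.zeros_like(m); 
    d=np.hypot(*(ce-px).T); i=[k for k in range(1,n) if st[k,4]>60 and d[k]<r]
    pts=np.argwhere(np.isin(l,i))[:,::-1].astype(np.int32)
    hull=cv2.convexHull(pts); cv2.fillConvexPoly(w,hull,1)
    dark=((g<90)&(cv2.erode(w,np.ones((3,3)))>0)).astype(np.uint8)
    n,l,st,ce=cv2.connectedComponentsWithStats(dark)
    k=1+np.argmax(st[1:,4]); return ce[k],st[k,4],cv2.minAreaRect(hull)
def ray(c,T,p):
    d=np.linalg.inv(c["camera_matrix"])@[p[0],p[1],1]; return T[:3,3],T[:3,:3]@d
def plane(o,d,z): return o+d*(z-o[2])/d[2]
def tri(rays):
    A=np.zeros((3,3));b=np.zeros(3)
    for o,d in rays:
        P=np.eye(3)-np.outer(d,d)/(d@d);A+=P;b+=P@o
    x=np.linalg.solve(A,b);return x,max(np.linalg.norm(np.cross(x-o,d))/np.linalg.norm(d) for o,d in rays)
```

Run:
```python
from plant import arm, viewer, close_job
from h import *
S=viewer.read_camera("scene");D=viewer.read_camera("side")
P=dict(round=((298,237),(262,257)),square=((186,210),(230,150)),bar=((355,263),(258,330)),cross=((226,226),(232,196)))
for n,(a,b) in P.items():
    ka,kb=key(S["img"],a,12),key(D["img"],b,12)
    ra,rb=ray(S,S["T"],ka[0]),ray(D,D["T"],kb[0]); x,e=tri([ra,rb])
    box=cv2.boxPoints(kb[2]); w=np.array([plane(*ray(D,D["T"],p),28)[:2] for p in box])
    ed=w[1]-w[0]
    print(n,ka[0].round(1),ka[1],kb[0].round(1),kb[1],"tri",x.round(1),round(e,1),"side42",plane(*rb,42).round(1)[:2],"scene42",plane(*ra,42).round(1)[:2],"podctr",w.mean(0).round(1),"side",np.linalg.norm(ed).round(0),"yaw",np.degrees(np.arctan2(ed[1],ed[0])).round(0))
for n,a,b in (("jar",(268,185),(307,175)),("bottletip",(215,131),(307,80)),("greenbox corner",(113,214),(192,133)),("greencorner2",(190,182),(271,118))):
    print(n,tri([ray(S,S["T"],a),ray(D,D["T"],b)]))
```

```text
round [297.1 230.6] 122 [262.  255.8] 173 tri [562.1 -78.1  29.8] 0.2 side42 [560.7 -83.8] scene42 [543.5 -85.7] podctr [560.3 -82.8] side 76.0 yaw 69.0
square [185. 204.] 97 [229.6 145.6] 141 tri [574.  218.5  30.7] 0.2 side42 [572.5 208.8] scene42 [556.4 203.6] podctr [573.7 210.3] side 79.0 yaw 40.0
bar [355.7 256.7] 231 [257.5 328.4] 180 tri [ 511.9 -215.4   32.7] 0.7 side42 [ 511.4 -217.6] scene42 [ 498.4 -218.8] podctr [ 511.  -216.2] side 71.0 yaw 71.0
cross [224.6 220.5] 112 [231.4 191.5] 159 tri [544.8  90.8  28.4] 1.2 side42 [543.5  82.6] scene42 [523.9  75.6] podctr [542.6  81.1] side 79.0 yaw 74.0
jar (array([708.96600355,  62.32762225,  51.60432023]), np.float64(3.6105191298326855))
bottletip (array([766.66085511, 239.85753975, 154.30193959]), np.float64(0.6830810048655741))
greenbox corner (array([491.69848505, 345.21147015,   3.49290264]), np.float64(25.513140507034148))
greencorner2 (array([694.37501715, 285.64852465,  24.25104582]), np.float64(5.001573363187504))
```

View pics/wrist0.png

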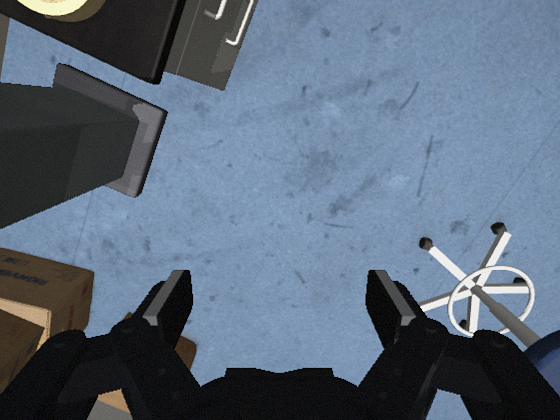

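The wrist view shows only the floor; fingers frame it at rows 270+. Move over the round pod in steps, closing the fingers.

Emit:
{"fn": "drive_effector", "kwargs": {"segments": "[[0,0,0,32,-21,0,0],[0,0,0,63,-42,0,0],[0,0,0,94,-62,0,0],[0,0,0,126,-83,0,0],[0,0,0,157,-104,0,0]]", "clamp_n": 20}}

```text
refused: segments: the value is not of type 'string' (schema: type "string"). Nothing was moved.
```

The call was refused and nothing moved: it wants rows one to a line, with the numbers parted by commas. Same move again in that form.

Emit:
{"fn": "drive_effector", "kwargs": {"segments": "0,0,0,32,-21,0,0\n0,0,0,63,-42,0,0\n0,0,0,94,-62,0,0\n0,0,0,126,-83,0,0\n0,0,0,157,-104,0,0", "clamp_n": 20}}

```text
time_s: 0.67
tool_pos: [362.9, -404.4, 231.3]
ee_rot: [3.067, 0.679, 0.0]
wrist_force: [0.1, -0.3, 0.4]
gripper_width: 25.2
grip_force: 0.0
```

Emit:
{"fn": "drive_effector", "kwargs": {"segments": "0,0,0,32,-21,0,0\n0,0,0,63,-42,0,0\n0,0,0,94,-62,0,0\n0,0,0,126,-83,0,0\n0,0,0,157,-104,0,0"}}

```text
time_s: 1.08
tool_pos: [461.4, -243.8, 231.5]
ee_rot: [3.067, 0.679, 0.0]
wrist_force: [1.1, -0.8, 0.2]
gripper_width: -0.2
grip_force: 0.0
```

Emit:
{"fn": "drive_effector", "kwargs": {"segments": "0,0,0,32,-21,0,0\n0,0,0,63,-42,0,0\n0,0,0,94,-62,0,0\n0,0,0,126,-83,0,0\n0,0,0,157,-104,0,0"}}

```text
time_s: 1.5
tool_pos: [559.8, -83.3, 231.4]
ee_rot: [3.067, 0.679, 0.0]
wrist_force: [0.5, -1.0, -0.9]
gripper_width: -0.4
grip_force: 0.0
```

Emit:
{"fn": "drive_effector", "kwargs": {"segments": "0,0,0,0,0,0,0\n0,0,0,0,0,0,0\n0,0,0,0,0,0,0"}}

```text
time_s: 1.75
tool_pos: [558.8, -85.5, 231.0]
ee_rot: [3.067, 0.679, -0.001]
wrist_force: [-0.7, -0.6, -0.6]
gripper_width: -0.3
grip_force: 0.0
```

Run:
```python
from plant import arm, viewer, close_job
import cv2
s=arm.sense();print(s)
c=viewer.read_camera("wrist");cv2.imwrite("pics/w1.png",c["img"][:,:,::-1])
```

```text
{'time_s': 1.75, 'joint_positions': array([ 0.2088695 ,  0.35127484, -0.20321041,  1.707819  ,  0.0790413 ,
        1.09118055, -1.15380064]), 'qd': array([ 0.02407029, -0.00845363,  0.01789253,  0.00740607,  0.00060443,
        0.00031842,  0.00244774]), 'tau': array([-2.22209372e+00, -5.90558732e+01, -3.25376183e+00, -3.12544262e+01,
       -1.98976253e-01, -7.59131857e-02, -5.76558046e-02]), 'tool_pos': array([558.78953583, -85.49065303, 231.03189608]), 'ee_rot': array([ 3.06688789e+00,  6.79089721e-01, -1.34505609e-03]), 'wrist_force': array([-0.70923751, -0.56927226, -0.57302247]), 'torque': array([-0.03113843, -0.02426774, -0.01141296]), 'grip_force': 0.0, 'gripper_width': -0.26668323801953064}
```

View pics/w1.png

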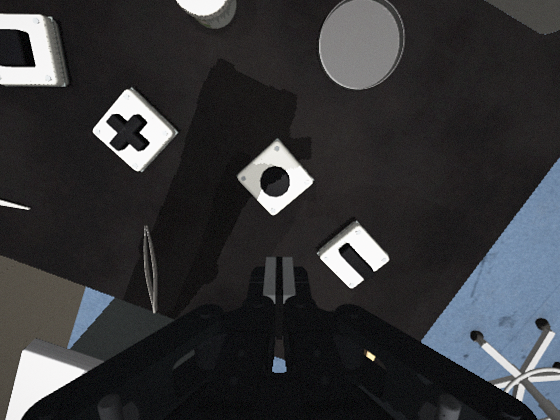

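The wrist view shows the round key at (274,181), bar (356,263), plus (128,132), and part of the square pod at (20,48). Triangulate wrist + side.

Create m.py:
```python
from plant import arm, viewer, close_job
from h import *
import sys
s=arm.sense();c=viewer.read_camera("wrist");D=viewer.read_camera("side")
Tw=np.eye(4);Tw[:3,:3]=R.from_rotvec(s["ee_rot"]).as_matrix();Tw[:3,3]=s["tool_pos"]
T=Tw@c["T_tool_cam"]
for a in sys.argv[1:]:
    n,u,v,su,sv=a.split(",")
    k=key(c["img"],(float(u),float(v)),25);q=key(D["img"],(float(su),float(sv)),12)
    rs=[ray(c,T,k[0]),ray(D,D["T"],q[0])];x,e=tri(rs)
    w=plane(*ray(c,T,k[0]),40); sd=plane(*rs[1],40)
    g=Tw[:3,:3].T@(w-s["tool_pos"])
    print(n,k[0].round(1),k[1],"tri",x.round(1),round(e,1),"wrist40",w.round(1)[:2],"side40",sd.round(1)[:2],"tool delta",g.round(1))
```

```bash
python3 m.py round,274,181,262,257 bar,356,255,258,330 cross,134,130,232,196
```

```text
round [273.9 180.6] 696 tri [561.4 -79.2  35.2] 0.5 wrist40 [561.9 -78.6] side40 [561.3 -81.9] tool delta [  6.5  -5.7 191.1]
bar [354.7 259.7] 513 tri [ 511.3 -213.8   31.2] 0.8 wrist40 [ 513.7 -209.3] side40 [ 511.6 -216.8] tool delta [-92.2  92.6 191.3]
cross [127.  131.4] 1051 tri [543.9  86.5  36.6] 0.1 wrist40 [544.7  85.2] side40 [543.6  84. ] tool delta [  59.8 -161.5  191. ]
```

Emit:
{"fn": "drive_effector", "kwargs": {"segments": "0,0,0,5,-4,38,0\n0,0,0,5,-4,76,0\n0,0,0,5,-4,112,0\n0,0,0,5,-4,142,0\n0,0,0,5,-4,165,0"}}

```text
time_s: 2.32
tool_pos: [560.3, -80.6, 63.9]
ee_rot: [-3.068, -0.676, 0.004]
wrist_force: [-0.5, -0.3, -0.9]
gripper_width: 0.1
grip_force: 0.0
```

Emit:
{"fn": "drive_effector", "kwargs": {"segments": "0,0,0,0,0,6,0\n0,0,0,0,0,12,0\n0,0,0,0,0,14,0\n0,0,0,0,0,16,0\n0,0,0,0,0,16,0"}}

```text
time_s: 2.73
tool_pos: [562.8, -79.5, 51.4]
ee_rot: [3.067, 0.678, 0.003]
wrist_force: [0.4, 0.5, -0.1]
gripper_width: -0.0
grip_force: 0.0
```

Run:
```python
from plant import arm, viewer, close_job
import cv2
im=viewer.read_camera("wrist")["img"];cv2.imwrite("pics/w2.png",im[:,:,::-1])
```

```text
(no output)
```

View pics/w2.png

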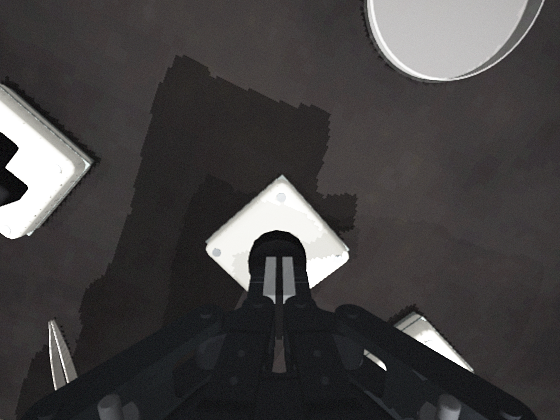

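The fingertips (279,265) sit centred over the round key (277,255). Press slowly.

Emit:
{"fn": "drive_effector", "kwargs": {"segments": "0,0,0,0,0,2,0\n0,0,0,0,0,4,0\n0,0,0,0,0,6,0\n0,0,0,0,0,8,0\n0,0,0,0,0,10,0"}}

```text
time_s: 3.2
tool_pos: [562.1, -79.2, 40.3]
ee_rot: [3.067, 0.679, 0.0]
wrist_force: [-1.4, 0.3, 3.5]
gripper_width: -0.0
grip_force: 1.7
```

Emit:
{"fn": "drive_effector", "kwargs": {"segments": "0,0,0,0,0,1,0\n0,0,0,0,0,2,0\n0,0,0,0,0,3,0\n0,0,0,0,0,4,0\n0,0,0,0,0,4,0"}}

```text
time_s: 3.62
tool_pos: [562.0, -79.2, 36.1]
ee_rot: [3.067, 0.679, -0.0]
wrist_force: [0.1, -0.2, -0.6]
gripper_width: 0.3
grip_force: 0.2
```

Emit:
{"fn": "drive_effector", "kwargs": {"segments": "0,0,0,0,0,0.7,0\n0,0,0,0,0,1.4,0\n0,0,0,0,0,2,0\n0,0,0,0,0,2,0"}}

```text
time_s: 3.95
tool_pos: [562.0, -79.2, 34.2]
ee_rot: [3.067, 0.679, 0.0]
wrist_force: [0.9, -0.2, 0.5]
gripper_width: 0.2
grip_force: 0.6
```

Emit:
{"fn": "drive_effector", "kwargs": {"segments": "0,0,0,0,0,0.5,0\n0,0,0,0,0,1,0\n0,0,0,0,0,1,0\n0,0,0,0,0,1,0"}}

```text
time_s: 4.28
tool_pos: [562.0, -79.2, 33.5]
ee_rot: [3.067, 0.679, 0.0]
wrist_force: [-1.0, 0.2, 5.3]
gripper_width: -0.1
grip_force: 2.7
```

Emit:
{"fn": "drive_effector", "kwargs": {"segments": "0,0,0,0,0,-10,0\n0,0,0,0,0,-45,0\n0,0,0,0,0,-85,0\n0,0,0,0,0,-125,0\n0,0,0,0,0,-165,0"}}

```text
time_s: 4.7
tool_pos: [561.3, -79.1, 200.5]
ee_rot: [-3.067, -0.679, 0.001]
wrist_force: [0.4, -0.1, 0.1]
gripper_width: 0.1
grip_force: 0.0
```

Emit:
{"fn": "drive_effector", "kwargs": {"segments": "0,0,0,18,-35,0,0\n0,0,0,35,-70,0,0\n0,0,0,53,-105,0,0\n0,0,0,70,-140,0,0\n0,0,0,87,-170,0,0"}}

```text
time_s: 5.12
tool_pos: [568.3, 114.3, 199.1]
ee_rot: [-3.066, -0.68, -0.0]
wrist_force: [-0.1, -0.4, -1.1]
gripper_width: -0.1
grip_force: 0.0
```

Emit:
{"fn": "drive_effector", "kwargs": {"segments": "0,0,0,18,-35,0,0\n0,0,0,35,-70,0,0\n0,0,0,46,-91,0,0\n0,0,0,46,-91,0,0\n0,0,0,46,-91,0,0"}}

```text
time_s: 5.53
tool_pos: [571.7, 215.4, 198.4]
ee_rot: [-3.066, -0.684, 0.001]
wrist_force: [0.9, -0.6, 0.4]
gripper_width: 0.2
grip_force: 0.0
```

```bash
python3 m.py square,280,190,230,150
```

Run:
```python
from plant import arm, viewer, close_job
import cv2
im=viewer.read_camera("wrist")["img"];cv2.imwrite("pics/w3.png",im[:,:,::-1])
```

```text
square [278.9 191.4] 992 tri [573.1 215.8  34.1] 0.6 wrist40 [573.9 216.6] side40 [572.9 210.3] tool delta [ 2.600e+00 -1.000e-01  1.584e+02]
```

View pics/w3.png

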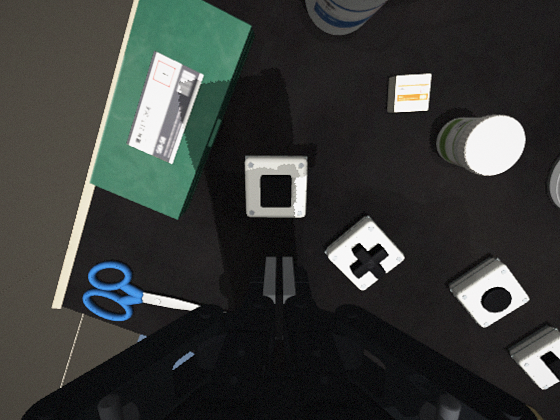

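The square key is at (279,191), under the tool, with clear space around it; the round key at (496,299) looks pressed. Descend.

Emit:
{"fn": "drive_effector", "kwargs": {"segments": "0,0,0,1,0,38,0\n0,0,0,1,0,76,0\n0,0,0,1,0,110,0\n0,0,0,1,0,135,0\n0,0,0,1,0,147,0"}}

```text
time_s: 6.1
tool_pos: [571.7, 210.9, 48.0]
ee_rot: [3.066, 0.675, -0.008]
wrist_force: [-0.2, -0.3, -0.3]
gripper_width: 0.2
grip_force: 0.0
```

Emit:
{"fn": "drive_effector", "kwargs": {"segments": "0,0,0,0,0,0,0\n0,0,0,0,0,2,0\n0,0,0,0,0,4,0\n0,0,0,0,0,6,0\n0,0,0,0,0,8,0"}}

```text
time_s: 6.52
tool_pos: [574.3, 214.3, 44.7]
ee_rot: [-3.067, -0.679, -0.004]
wrist_force: [-0.4, 0.6, 0.9]
gripper_width: -0.1
grip_force: 0.0
```

Emit:
{"fn": "drive_effector", "kwargs": {"segments": "0,0,0,0,0,2,0\n0,0,0,0,0,4,0\n0,0,0,0,0,5,0\n0,0,0,0,0,6,0\n0,0,0,0,0,6,0"}}

```text
time_s: 6.93
tool_pos: [573.8, 214.1, 37.4]
ee_rot: [-3.067, -0.679, -0.002]
wrist_force: [1.4, 1.3, 2.2]
gripper_width: 0.3
grip_force: 1.2
```

Emit:
{"fn": "drive_effector", "kwargs": {"segments": "0,0,0,0,0,0.8,0\n0,0,0,0,0,1.6,0\n0,0,0,0,0,2.4,0\n0,0,0,0,0,2.4,0"}}

```text
time_s: 7.27
tool_pos: [573.5, 214.1, 34.9]
ee_rot: [-3.067, -0.679, -0.001]
wrist_force: [1.8, 0.0, 1.8]
gripper_width: -0.2
grip_force: 1.3
```

Emit:
{"fn": "drive_effector", "kwargs": {"segments": "0,0,0,0,0,0.6,0\n0,0,0,0,0,1.2,0\n0,0,0,0,0,1.2,0\n0,0,0,0,0,1.2,0"}}

```text
time_s: 7.6
tool_pos: [573.4, 214.0, 33.7]
ee_rot: [-3.067, -0.679, -0.0]
wrist_force: [1.4, 1.0, 3.2]
gripper_width: -0.5
grip_force: 1.8
```

Emit:
{"fn": "drive_effector", "kwargs": {"segments": "0,0,0,0,0,0.4,0\n0,0,0,0,0,0.4,0\n0,0,0,0,0,0.4,0"}}

```text
time_s: 7.85
tool_pos: [573.5, 214.0, 33.6]
ee_rot: [-3.067, -0.679, -0.001]
wrist_force: [1.4, 1.2, 6.5]
gripper_width: 0.1
grip_force: 3.0
```

Emit:
{"fn": "drive_effector", "kwargs": {"segments": "0,0,0,0,0,-10,0\n0,0,0,0,0,-45,0\n0,0,0,0,0,-85,0\n0,0,0,0,0,-125,0\n0,0,0,0,0,-165,0"}}

```text
time_s: 8.27
tool_pos: [571.7, 213.4, 199.9]
ee_rot: [3.067, 0.679, -0.004]
wrist_force: [1.1, -1.1, 0.8]
gripper_width: -0.1
grip_force: 0.0
```

Emit:
{"fn": "drive_effector", "kwargs": {"segments": "0,0,0,-20,30,0,0\n0,0,0,-40,60,0,0\n0,0,0,-60,90,0,0\n0,0,0,-80,120,0,0\n0,0,0,-98,150,0,0"}}

```text
time_s: 8.68
tool_pos: [545.8, 34.8, 198.3]
ee_rot: [-3.067, -0.68, 0.004]
wrist_force: [0.2, 0.4, -0.5]
gripper_width: -0.5
grip_force: 0.0
```

Emit:
{"fn": "drive_effector", "kwargs": {"segments": "0,0,0,-20,30,0,0\n0,0,0,-40,60,0,0\n0,0,0,-60,90,0,0\n0,0,0,-80,120,0,0\n0,0,0,-98,150,0,0"}}

```text
time_s: 9.1
tool_pos: [520.2, -142.3, 198.3]
ee_rot: [-3.067, -0.679, 0.003]
wrist_force: [0.3, 0.2, -0.0]
gripper_width: -0.0
grip_force: 0.0
```

Emit:
{"fn": "drive_effector", "kwargs": {"segments": "0,0,0,-20,30,0,0\n0,0,0,-40,61,0,0\n0,0,0,-40,61,0,0\n0,0,0,-40,61,0,0\n0,0,0,-40,61,0,0"}}

```text
time_s: 9.52
tool_pos: [511.1, -212.1, 198.1]
ee_rot: [-3.066, -0.678, 0.002]
wrist_force: [0.1, 0.8, 0.6]
gripper_width: -0.2
grip_force: 0.0
```

```bash
python3 m.py bar,280,190,258,330
```

Run:
```python
from plant import arm, viewer, close_job
import cv2
im=viewer.read_camera("wrist")["img"];cv2.imwrite("pics/w4.png",im[:,:,::-1])
```

```text
bar [280.6 193. ] 788 tri [ 512.2 -213.5   37.4] 0.4 wrist40 [ 512.5 -212.9] side40 [ 512.5 -214.5] tool delta [  1.1   1.6 158.1]
```

View pics/w4.png

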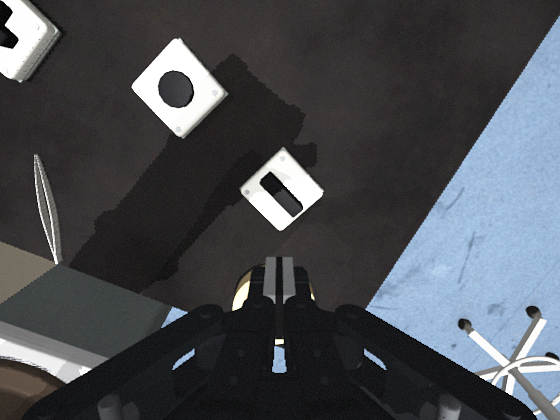

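The bar key is at (281,193), under the tool; the round key at (175,89) is down. Descend.

Emit:
{"fn": "drive_effector", "kwargs": {"segments": "0,0,0,1,1,38,0\n0,0,0,1,1,76,0\n0,0,0,1,1,110,0\n0,0,0,1,1,135,0\n0,0,0,1,1,147,0"}}

```text
time_s: 10.08
tool_pos: [511.3, -211.2, 48.0]
ee_rot: [-3.064, -0.682, 0.006]
wrist_force: [-0.3, -0.1, -0.9]
gripper_width: -0.1
grip_force: 0.0
```

Emit:
{"fn": "drive_effector", "kwargs": {"segments": "0,0,0,0,0,0,0\n0,0,0,0,0,2,0\n0,0,0,0,0,4,0\n0,0,0,0,0,6,0\n0,0,0,0,0,8,0"}}

```text
time_s: 10.5
tool_pos: [513.9, -213.5, 44.3]
ee_rot: [3.066, 0.679, 0.003]
wrist_force: [0.6, 0.3, 0.8]
gripper_width: 0.2
grip_force: 0.0
```

Emit:
{"fn": "drive_effector", "kwargs": {"segments": "0,0,0,0,0,2,0\n0,0,0,0,0,4,0\n0,0,0,0,0,5,0\n0,0,0,0,0,6,0\n0,0,0,0,0,6,0"}}

```text
time_s: 10.92
tool_pos: [513.5, -213.6, 37.5]
ee_rot: [3.067, 0.679, 0.001]
wrist_force: [1.7, -0.7, 1.4]
gripper_width: -0.3
grip_force: 1.0
```

Emit:
{"fn": "drive_effector", "kwargs": {"segments": "0,0,0,0,0,0.8,0\n0,0,0,0,0,1.6,0\n0,0,0,0,0,2.4,0\n0,0,0,0,0,2.4,0"}}

```text
time_s: 11.25
tool_pos: [513.3, -213.5, 34.9]
ee_rot: [3.067, 0.679, 0.001]
wrist_force: [1.7, 0.3, 3.7]
gripper_width: 0.5
grip_force: 1.3
```

Emit:
{"fn": "drive_effector", "kwargs": {"segments": "0,0,0,0,0,0.6,0\n0,0,0,0,0,1.2,0\n0,0,0,0,0,1.2,0\n0,0,0,0,0,1.2,0"}}

```text
time_s: 11.58
tool_pos: [513.3, -213.5, 33.8]
ee_rot: [3.067, 0.679, 0.001]
wrist_force: [2.6, -1.1, 2.7]
gripper_width: -0.3
grip_force: 1.6
```

Emit:
{"fn": "drive_effector", "kwargs": {"segments": "0,0,0,0,0,0.4,0\n0,0,0,0,0,0.4,0\n0,0,0,0,0,0.4,0"}}

```text
time_s: 11.83
tool_pos: [513.3, -213.5, 33.6]
ee_rot: [3.067, 0.679, 0.001]
wrist_force: [2.5, 0.5, 5.6]
gripper_width: 0.0
grip_force: 2.8
```

Emit:
{"fn": "drive_effector", "kwargs": {"segments": "0,0,0,0,0,-10,0\n0,0,0,0,0,-45,0\n0,0,0,0,0,-85,0\n0,0,0,0,0,-125,0\n0,0,0,0,0,-165,0"}}

```text
time_s: 12.25
tool_pos: [511.4, -212.9, 200.0]
ee_rot: [-3.066, -0.679, 0.004]
wrist_force: [0.9, -0.1, 0.0]
gripper_width: 0.1
grip_force: 0.0
```

Emit:
{"fn": "drive_effector", "kwargs": {"segments": "0,0,0,0,0,0,0\n0,0,0,0,0,0,0\n0,0,0,0,0,0,0"}}

```text
time_s: 12.5
tool_pos: [512.0, -213.2, 198.1]
ee_rot: [-3.067, -0.679, 0.002]
wrist_force: [-0.5, -0.6, -0.4]
gripper_width: -0.2
grip_force: 0.0
```

Run:
```python
from plant import arm, viewer, close_job
import cv2,numpy as np
D=viewer.read_camera("side")["img"];S=viewer.read_camera("scene")["img"]
a=cv2.resize(S[180:300,160:400],(800,400));o=cv2.imread("pics/scene0.png")[180:300,160:400,::-1]
b=cv2.resize(o,(400,200));d=cv2.resize(D[120:370,190:360],(136,200))
q=np.zeros((600,800,3),np.uint8);q[:400]=a;q[400:,:400]=b;q[400:,450:586]=d
cv2.imwrite("pics/end.png",q[:,:,::-1])
```

```text
(no output)
```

View pics/end.png

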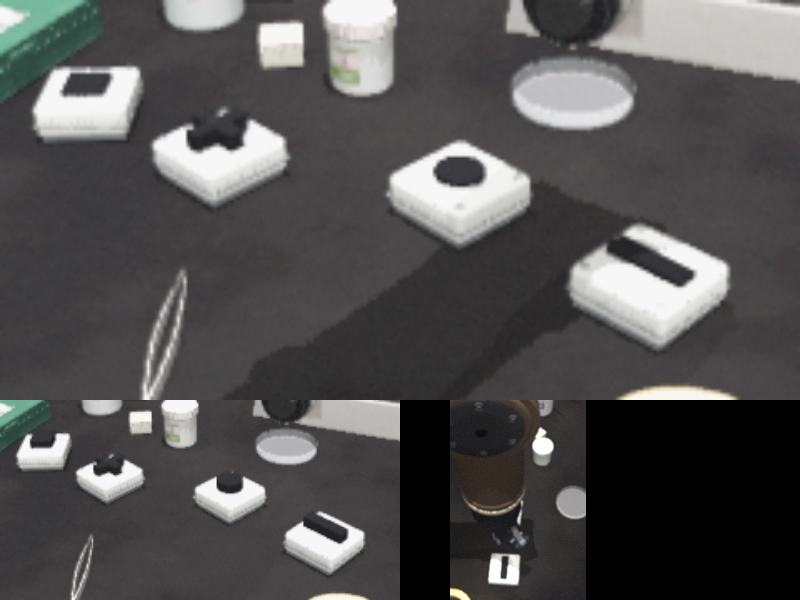

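The picture shows the square (88,83), round (460,170) and bar (650,260) keys all lower than at the start. The plus key (215,130) is still up and nothing has moved.

```bash
python3 -c "
from plant import arm, viewer, close_job
print(close_job())"
```

```text
the job is handed in; nothing more can be done
None
```

I pressed the round, square and bar keys down to their stops in that order, left the plus key up with every pod and bystander in place in the last picture, and handed the job in at about 12.6 s; it returned no verdict.

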